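# Click the paging dial to the next zone and press call

### The arm

A 7-joint arm with a two-finger parallel gripper is mounted at the origin on a cart in front of the work surface, level with it; the furniture and walls round the work are solid. World frame = base frame: x ahead of the robot, y to its left, z up, the work surface at z = 0. Lengths are in mm, angles in rad, forces in N, time in s.
With the tool pointing down it reaches from about 400 to 900 mm from the base axis. Payload 5.6 kg.
Tool frame: the origin (TCP) lies midway between the tips of the shut fingers; the grasp point (between the pads) lies 19 mm behind it; z points along the fingers, y is the line along which they close (so a half turn about z gives the same grasp; the last joint's range is limited). The gripper opens to 92 mm and grips with 3 to 60 N. Pads are 20 mm wide; open, the fingers measure 128 mm over their backs; the gripper's body (75 mm by 189 mm) begins 69 mm behind the grasp point.
Start: joints at [1.262, 0.468, -0.012, 1.603, 0.006, 1.071, -0.056], TCP at [170.7, -627.192, 214.592] pointing down, gripper open.
Joint ranges: [-2.53, 2.53], [-0.31, 2.02], [-1.57, 1.55], [0.28, 2.44], [-1.29, 4.43], [0.15, 1.84], [-2.92, 2.92]. Speed limits (rad/s): [2.57, 2.57, 3.14, 3.14, 3.14, 3.14, 3.14].

### API

Orientations are given as a rotation vector (axis times angle).
In Python, from cell import robot, grip, kin, viewer gives the robot as it stands. Calls block until the motion is done:
- robot.movep(position, orientation): joint-space move of the TCP to a pose.
- robot.servo_line(position, feed=150, rotation=None): straight line of the TCP; rotation=None keeps the orientation; feed is the mean speed in mm/s.
- robot.goto_joints(angles): joint-space move.
- grip(opening, newtons=None): opening from 0.0 (shut) to 1.0 (fully open); newtons is the grip in N (None keeps the last); returns when the fingers have stopped.
- robot.hold(seconds).
- kin.ik(position, orientation): joint angles nearest the present ones, or None.
- robot.observe(): the state.
- viewer.read_camera(name): name is "scene" or "top"; returns the picture (400x640x3 uint8, red, green, blue); there is no depth.
- viewer.camera_info(name): a dict with "camera_matrix" (3x3 intrinsics, pixels), "R" (3x3) and "t" (3): a world point X has camera coordinates R X + t. Camera axes: x right, y down, z forward; pixel columns grow to the right and rows downward; lengths in mm; the calibration is good to about 2 mm. A picture is of the moment at which its call begins. camera_info takes no time and is no camera call.
A pose or a line that the arm cannot do raises robot.IKError and nothing moves.
- robot.job_done(): hands the job in; it is judged then, once.
Trained networks look in the newest picture that a camera, given by its name, has taken for a name from the list of things; names that differ only in an ending like _2 or _b are one class to them, and where a whole thing is asked for, a point or a joint stands for the part that bears it (a point fixed in the world has none). Each returns a list of dicts, best first, with "confidence" (0 to 1); they miss things now and then, are a little off and sometimes report something else, mostly with a low value. They report only what shows in the picture. A call takes as long as a camera call.
- viewer.silhouettes(name, camera): "mask" (400x640 bool, what is visible of it).
- viewer.pinpoint(name, camera): "at" ([x, y, z] in mm, in the coordinates of the camera as it stood for that picture, good to about 4 mm: a listed point, or the origin of a listed thing).
The state is a dict: "t": time; "joints": joint angles; "joint_velocities": joint speeds; "joint_torque": joint torques, N m; "tcp_pos": TCP position; "tcp_rot": TCP orientation; "contact_force": force on the tool from outside, world axes, zero at the start; "wrist_torque": the same for the moment, N m; "grip_width": opening from 0.0 (shut) to 1.0 (fully open); "grip_force": force on a finger pad.
Only numpy, scipy, OpenCV 4.12 (cv2) and the standard library are available. Lean on these libraries where they do the work, as an engineer would, in place of code of your own. Each camera call takes 0.05 s, during which the arm holds its last target. There are 200 camera calls.

### The job

Switch the paging selector on the desk to zone two and call it: turn the knurled black dial clockwise with the fingertips until it clicks from the single dot into the next notch, at the two dots, without running on to the three dots; after that push the green button all the way down and let it come up again. Touch only: do not lift or shove the box along the desk, and leave the other things where they lie.

Things in the scene. Friction and masses are not known exactly. Their poses are not given: they have to be found in the camera images.
- selector: The paging selector: a loose grey desk box on rubber feet with a dark top, 150 mm deep (x) by 240 mm wide (y), top face 56 mm above the desk, 1.5 to 2.3 kg. Origin at the centre of its underside; its x points to its back (away from the robot at yaw 0), y to its left, z up. The dial is on its left half, the green push button on its right half.
- dial_top (a point): Point on the dial's turning axis at the height of its flat top, 81 mm above the desk; does not sink with the dial; axes as the box. The dial: black disc, 104 mm across, 18 mm thick, too wide to pinch, with a ridged rim, a ridged ring on top (24 to 48 mm from the axis) and a white pointer bar. Closed fingertips pressed on the ring with about 6 N and swept round the axis carry it along by friction.
- dial_mount (a joint): How far the dial is pressed down (m): the whole dial is on a soft spring and gives up to 0.006, about 1.2 N per mm after the first 0.5 N, then stops hard; it comes up again when let go. Nothing depends on its value.
- dial (a joint): Dial angle (rad), clockwise from above is positive. Three notches: 0 (pointer at the single dot), 0.7 (pointer to the back of the box, at two dots), 1.4 (three dots, to the right). Starts at 0. A click takes up to 0.06 N m; let go, the dial settles in the nearest notch: in 0.7 from anywhere between about 0.4 and 1.0. End stops -0.2 and 1.6.
- call (a joint): Travel of the green call button (m): 0 up, 0.006 fully down; it springs back. Fully down takes 5 N.
- call_top (a point): Centre of the upper face of the round green push button (32 mm across) on the right half of the box; it moves down with the button.
- mouse: Bystander: black computer mouse, 112x64x38 mm; origin at the centre of its underside as it stands on the desk.
- tape_measure: Bystander: yellow tape measure, 38x84x64 mm; origin at the centre of its underside as it stands on the desk.
- marker_blue: Bystander: white marker pen with a blue cap, 138 mm long, lying; origin at the centre of its underside as it stands on the desk.
- fuse_box: Bystander: small blue carton, 35x50x26 mm; origin at the centre of its underside as it stands on the desk.

How it is judged:
By the outcome, as a careful person would: the job done as asked, in the order asked, and still so for the second after the job is handed in, with the robot touching nothing.
It also fails if it takes over 54 s, if anything falls off the work surface, if the arm or the gripper's body presses on something with over 40 N, if the wrist force passes 120 N, or if a joint passes its speed limit or range.

## Working session

There is one attempt and no reset: what is moved stays moved. The work goes in short steps, each a Python script; the robot and the scene stay as the last script left them, time stands still between calls to the robot, and variables do not carry over. Pictures are saved under pics/ and viewed, at most 10 in all, crops included, and the job is handed in when it is done.

```bash
mkdir -p pics; ls; cat > h.py <<'E'
import numpy as np, cv2
from cell import robot, grip, kin, viewer
def pin(n,c):
    i=viewer.camera_info(c); R=np.array(i["R"]);t=np.array(i["t"])
    return [(round(d["confidence"],2),np.round(R.T@(np.array(d["at"])-t),1)) for d in viewer.pinpoint(n,c)[:2]]
def proj(X,c):
    i=viewer.camera_info(c); p=np.array(i["camera_matrix"])@(np.array(i["R"])@np.array(X)+i["t"]); return p[:2]/p[2]
def save(n,im): cv2.imwrite("pics/"+n,im[:,:,::-1])
E
python3 - <<'E'
from h import *
for c in("top","scene"):
    im=viewer.read_camera(c); save(c+"0.png",im)
    for n in("selector","dial_top","call_top","mouse","tape_measure","marker_blue","fuse_box"): print(c,n,pin(n,c))
o=robot.observe();print(o["t"],o["tcp_rot"],o["contact_force"],o["grip_width"])
E
```

```text
pics
top selector [(0.92, array([ 5.686e+02, -9.870e+01, -3.000e-01])), (0.65, array([557.3, -45.8,  79.7]))]
top dial_top [(0.88, array([557.8, -49.8,  79.9]))]
top call_top [(0.55, array([ 375.6, -224. ,    1.3])), (0.52, array([ 557.3, -168.8,   65.7]))]
top mouse [(0.61, array([ 472.9, -377.8,   -3.3])), (0.2, array([ 555.9, -169.6,   68.6]))]
top tape_measure [(0.87, array([394.1, 132.7,  -3.6]))]
top marker_blue [(0.78, array([374.8, -26.4,   0.6]))]
top fuse_box []
scene selector [(0.83, array([ 573.3, -102.1,   -2.6]))]
scene dial_top [(0.61, array([565.3, -43.8,  81.5]))]
scene call_top [(0.75, array([375.5, -28.5,  -2.9])), (0.59, array([ 559.6, -173.5,   74.8]))]
scene mouse [(0.73, array([ 475.3, -380.9,    1.6]))]
scene tape_measure [(0.56, array([389.8, 133. ,   2.3]))]
scene marker_blue [(0.72, array([ 3.756e+02, -2.860e+01,  1.000e-01])), (0.63, array([390.3, 127.5,   0.8]))]
scene fuse_box [(0.74, array([ 380.5, -225.5,    3.3]))]
0.8 [ 3.11384523e+00  4.16147854e-01 -8.34491200e-05] [ 0.14588743 -0.72548488  0.02852767] 0.9968464905487018
```

View pics/top0.png

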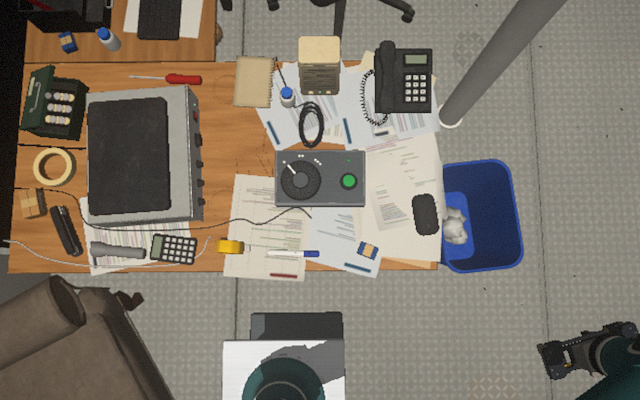

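```bash
python3 - <<'E'
from h import *
for c in("top","scene"):
    print(c,viewer.camera_info(c))
    for X in([560,-48,81],[557,-171,68]):print(proj(X,c))
# circle fit of the dial & button silhouettes in top picture
    for n in("dial_top","call_top"):
        for d in viewer.silhouettes(n,c)[:2]:
            ys,xs=np.nonzero(d["mask"]);k=max(cv2.findContours(d["mask"].astype(np.uint8),0,1)[0],key=cv2.contourArea)
            print(n,round(d["confidence"],2),len(xs),xs.mean(),ys.mean(),cv2.minAreaRect(k), xs.min(),xs.max(),ys.min(),ys.max())
E
```

```text
top {'camera_matrix': array([[491.30990064,   0.        , 321.07673025],
       [  0.        , 491.30990064, 202.86872265],
       [  0.        ,   0.        ,   1.        ]]), 'R': array([[-0.00821628, -0.99995477, -0.00478982],
       [-0.99048098,  0.00879643, -0.13736831],
       [ 0.13740423,  0.00361557, -0.99050846]]), 't': array([ -96.43528416,  505.21254459, 1265.90127566])}
[300.28451054 179.12682866]
[347.92890893 180.76757236]
dial_top 0.89 5231 320.20378512712676 177.92525329764862 ((320.5, 178.0), (58.0, 91.0), 90.0) 275 366 149 207
dial_top 0.39 1217 300.7041906327034 179.69843878389483 ((300.5, 180.0), (38.0, 39.0), 90.0) 281 320 161 199
call_top 0.59 79 348.55696202531647 179.8987341772152 ((348.5, 179.5), (9.0, 9.0), 90.0) 344 353 175 184
scene {'camera_matrix': array([[482.0016984 ,   0.        , 314.25934188],
       [  0.        , 482.0016984 , 191.444998  ],
       [  0.        ,   0.        ,   1.        ]]), 'R': array([[-0.78881324, -0.61445674,  0.01471691],
       [-0.44280277,  0.55151944, -0.70693141],
       [ 0.4262621 , -0.56415355, -0.70712898]]), 't': array([323.01481714, 308.3790472 , 787.8139842 ])}
[271.66989855 180.16087118]
[309.64358207 155.24046083]
dial_top 0.71 6649 282.0163934426229 184.88013235072944 ((282.5746154785156, 181.5828857421875), (70.31562805175781, 115.73090362548828), 48.012786865234375) 221 342 138 236
dial_top 0.29 1179 272.7913486005089 300.25614927905 ((272.5000305175781, 299.0000305175781), (30.405588150024414, 45.96194076538086), 45.0) 254 296 280 323
call_top 0.52 6863 281.88212152120065 184.72461022876294 ((282.10992431640625, 182.02711486816406), (71.36305236816406, 115.41160583496094), 47.544803619384766) 221 342 136 236
call_top 0.51 133 309.187969924812 154.9624060150376 ((309.5, 155.0), (10.0, 13.0), 90.0) 303 316 150 160
```

View pics/scene0.png

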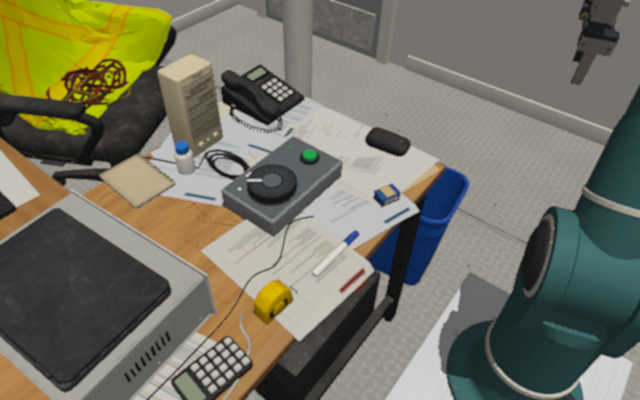

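The pictures show the selector square to the desk, with the dial at about (300, 180) and the button at (348, 180) in the top view. The pointer is back-left, at the single dot. I'll take the dial axis as about (559, -48) and the button as about (558, -172), then close the gripper and go above the front of the ring.

```bash
cat >> h.py <<'E'
from scipy.spatial.transform import Rotation as Ro
def ori(a): return (Ro.from_euler('z',a)*Ro.from_euler('x',np.pi)).as_rotvec()
C=np.array([559.,-48.]); 
def ring(phi,z,r=36): return [*(C+r*np.array([np.cos(phi),np.sin(phi)])),z]
def F(n=1): 
    o=robot.observe(); return o["t"],np.round(o["tcp_pos"],1),np.round(o["contact_force"],1)
E
python3 - <<'E'
from h import *
grip(0.0)
phi=np.pi+0.38
robot.movep(ring(phi,180),ori(phi-np.pi)); print(F())
robot.servo_line(ring(phi,95),feed=120); robot.hold(.2);print(F())
for c in("top","scene"):
    im=viewer.read_camera(c); x,y=proj([555,-100,70],c).astype(int)
    save(c+"1.png",cv2.resize(im[max(0,y-60):y+60,x-80:x+80],None,fx=4,fy=4,interpolation=cv2.INTER_CUBIC))
    print(pin("dial_top",c),pin("call_top",c))
E
```

```text
(4.7333, array([525.6, -62.5, 180. ]), array([0.4, 0. , 0.1]))
(5.7917, array([526.1, -61.4,  95.8]), array([ 0.3, -0.7, -0.5]))
[] [(0.65, array([ 556.7, -170.4,   65.7]))]
[(0.82, array([563.8, -45.3,  80.6]))] [(0.53, array([ 557. , -173.6,   73.5]))]
```

View pics/scene1.png

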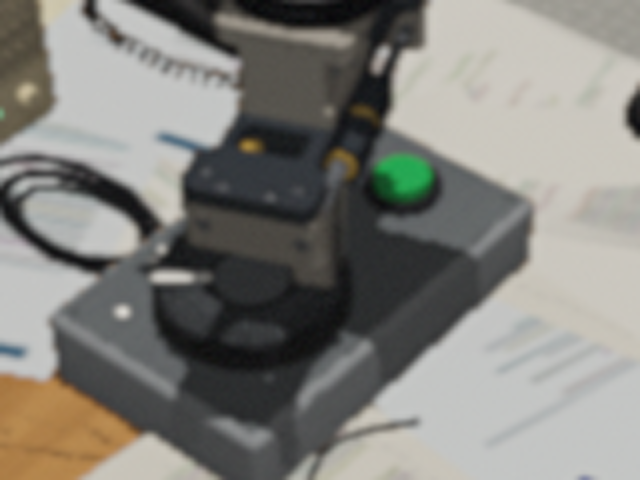

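The close scene view shows the shut fingers over the front-right part of the ring, with the pointer still at the single dot and the button clear at (405, 180). Next I press down under force feedback.

```bash
python3 - <<'E'
from h import *
phi=np.pi+0.38
robot.servo_line(ring(phi,83),feed=60); robot.hold(.2); f0=F(); print(f0)
z=83
while z>74:
    z-=1; robot.servo_line(ring(phi,z),feed=30); robot.hold(.1); f=F(); print(z,f[1],f[2])
    if f[2][2]-f0[2][2]>5.5: break
print(f[0])
E
```

```text
(6.6417, array([525.7, -61.3,  83.1]), array([-0.6,  0.4, -0.1]))
82 [525.6 -61.4  82. ] [-1.1 -0.3 -0.3]
81 [525.7 -61.4  81.1] [-0.2  0.7  1.3]
80 [525.7 -61.4  80.1] [-0.2  0.1  1.7]
79 [525.7 -61.4  79.1] [ 0.1 -0.5  4.1]
78 [525.6 -61.4  78.1] [-0.3 -0.7  4.2]
77 [525.6 -61.4  77.1] [-0.9 -0.6  4.5]
76 [525.6 -61.4  76.2] [-1.2 -0.4  6.7]
9.0917
```

```bash
python3 - <<'E'
from h import *
p0=np.pi+0.38
for d in np.linspace(0,0.72,7)[1:]:
    p=p0-d; robot.servo_line(ring(p,75.8),feed=30,rotation=ori(p-np.pi)); f=F(); print(round(d,2),f)
c="scene"; im=viewer.read_camera(c); x,y=proj([555,-60,75],c).astype(int)
save("s2.png",cv2.resize(im[y-50:y+50,x-60:x+60],None,fx=5,fy=5,interpolation=cv2.INTER_CUBIC))
E
```

```text
0.12 (9.3833, array([524.6, -57.6,  76.2]), array([-0.3, -1.2,  6. ]))
0.24 (9.675, array([523.9, -53.5,  76.2]), array([-0.2, -1.4,  6.5]))
0.36 (9.9667, array([523.6, -48.9,  76.2]), array([-0.2, -0.5,  6. ]))
0.48 (10.2583, array([524. , -43.8,  76.3]), array([-0. ,  0.6,  5.7]))
0.6 (10.55, array([524.8, -39.3,  76.3]), array([0.6, 1.1, 6.7]))
0.72 (10.8417, array([526. , -35.5,  76.3]), array([0.6, 0.7, 6.5]))
```

View pics/s2.png

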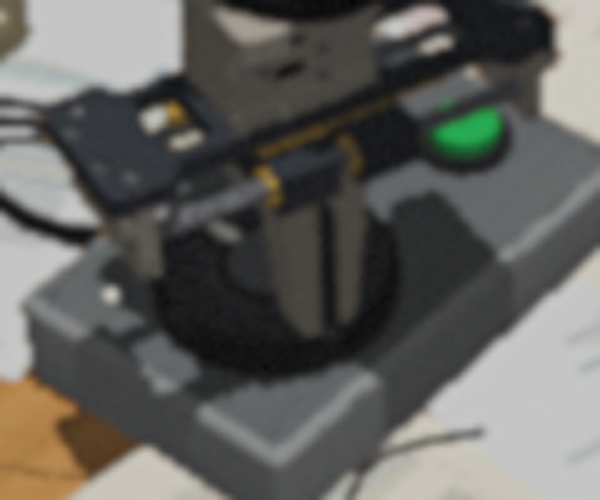

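The pointer has swung towards the back, at about (225, 230) in the crop. The tangential force changed sign, which fits the click. I lift off and check with the arm out of the way.

```bash
python3 - <<'E'
from h import *
p=np.pi-0.34
robot.servo_line(ring(p,100),feed=60); robot.servo_line([480,-172,130],feed=150,rotation=ori(0))
robot.hold(.2);print(F())
ims=[]
for c in("top","scene"):
    im=viewer.read_camera(c); x,y=proj([559,-90,75],c).astype(int)
    ims.append(cv2.resize(im[y-50:y+50,x-65:x+65],None,fx=5 if 0 else 3,fy=3,interpolation=cv2.INTER_CUBIC))
    print(pin("selector",c),pin("call_top",c),pin("dial_top",c))
save("s3.png",np.hstack(ims))
E
```

```text
(12.7667, array([ 480.2, -171.2,  129.9]), array([-0.7,  0.4,  0.2]))
[(0.59, array([570.6, -95.3,  -0.6]))] [] [(0.86, array([558.6, -49.9,  78.6]))]
[(0.73, array([375.7, -26.6,   0.6])), (0.7, array([568. , -98.7,  -2.9]))] [(0.41, array([ 554.8, -173.7,   72.3]))] [(0.8, array([561.3, -45.3,  81.9]))]
```

View pics/s3.png

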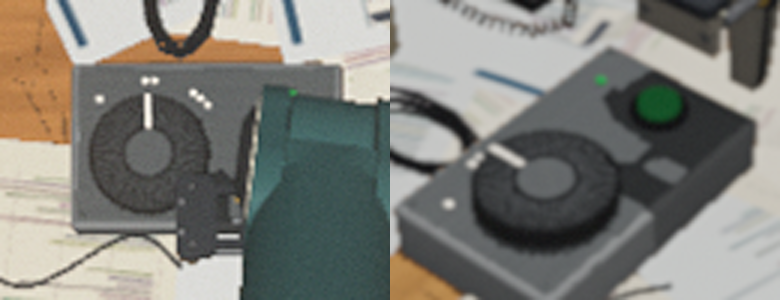

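The left crop shows the pointer at (148, 110), right on the two dots, and the box hasn't moved. Now the button, pressed at (557.5, -172) until the force shows the end stop.

```bash
python3 - <<'E'
from h import *
X=[557.5,-172]
robot.servo_line([*X,100],feed=120); robot.servo_line([*X,80],feed=60); robot.hold(.2); f0=F(); print(f0)
z=80
while z>58:
    z-=1; robot.servo_line([*X,z],feed=30); robot.hold(.08); f=F(); print(z,f[1],f[2])
    if f[2][2]-f0[2][2]>13: break
robot.hold(.3);print(F())
c="scene"; im=viewer.read_camera(c); x,y=proj([558,-172,66],c).astype(int)
save("s4.png",cv2.resize(im[y-40:y+40,x-50:x+50],None,fx=5,fy=5,interpolation=cv2.INTER_CUBIC))
E
```

```text
(14.6917, array([ 557.7, -172. ,   80.3]), array([ 0.4,  0.5, -0.9]))
79 [ 557.5 -172.    79.1] [ 0.2 -0.3 -0.2]
78 [ 557.5 -172.    78. ] [0.  0.1 0.3]
77 [ 557.5 -172.    77. ] [ 0.7 -0.  -0.4]
76 [ 557.5 -172.    76. ] [-0.2 -0.3  0.2]
75 [ 557.5 -172.    75. ] [ 1.  -0.  -0.4]
74 [ 557.5 -172.    74. ] [ 0.   1.3 -1.1]
73 [ 557.5 -172.    73. ] [ 1.2  0.1 -0.2]
72 [ 557.5 -172.    72. ] [ 0.3 -0.8 -0.6]
71 [ 557.5 -172.    71. ] [ 0.4 -0.7 -0.5]
70 [ 557.7 -172.1   70.2] [-0.7 -0.4  1.5]
69 [ 557.7 -172.    69.1] [0.7 0.  1.6]
68 [ 557.7 -172.    68.1] [ 0.3 -0.3  2.5]
67 [ 557.7 -172.    67.1] [1.3 0.1 3.1]
66 [ 557.7 -172.    66.1] [ 0.5 -0.9  3.8]
65 [ 557.7 -172.    65.1] [ 1.1 -0.2  5. ]
64 [ 557.7 -172.1   64.4] [ 0.1 -0.6  6.6]
63 [ 557.7 -172.    64.3] [-3.  1. 15.]
(20.6583, array([ 557.7, -172.1,   64.3]), array([-1.9,  0.4, 13.2]))
```

View pics/s4.png

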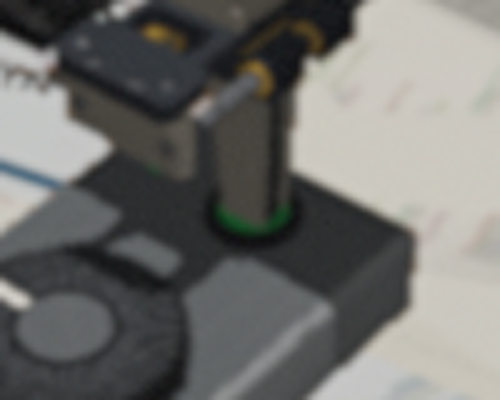

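The fingers are centred on the green cap. Contact came at about 70.3 mm and the stop at 64.3 mm, so the full 6 mm of travel. I let it come up, retreat and check once more.

```bash
python3 - <<'E'
from h import *
X=[557.5,-172]
robot.servo_line([*X,100],feed=60); robot.servo_line([*X,200],feed=150); robot.movep([400,-420,230],ori(0)); robot.hold(.3);print(F())
im=viewer.read_camera("top"); x,y=proj([559,-90,75],"top").astype(int)
save("s5.png",cv2.resize(im[y-55:y+55,x-75:x+75],None,fx=4,fy=4,interpolation=cv2.INTER_CUBIC)); print(pin("selector","top"))
E
```

```text
(23.725, array([ 400.8, -419.2,  229.9]), array([-0.2, -0.3,  0.2]))
[(0.7, array([557.7, -45.6,  82.2])), (0.6, array([571.5, -99.6,   1.4]))]
```

View pics/s5.png

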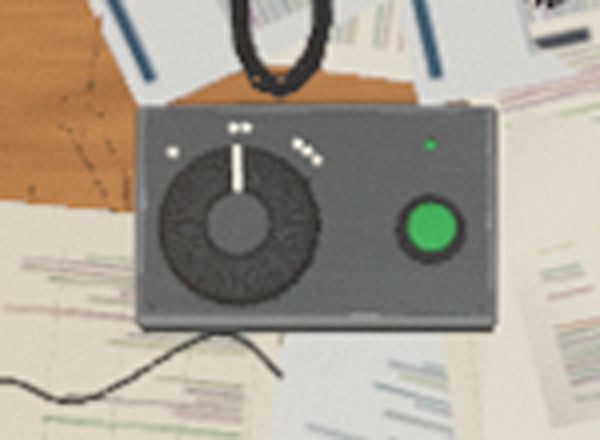

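The pointer is at the two dots (237, 165), the button is up again at (431, 228), and the box hasn't moved.

```bash
python3 -c "
from h import *
print(robot.job_done())"
```

```text
the job is handed in; nothing more can be done
None
```

Job handed in at about 24 s: the dial is in the two-dot notch, the green button went down its full 6 mm and came back up, and the box shows no movement in the pictures.

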